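# Nip up the bat screw of a banding wheel

## Task

Take the red T-handled hex key from its wooden stand and seat it fully home in the recessed cap screw in the hub of the banding wheel, without forcing it. Only then turn the screw gently clockwise until it stops, and leave the key standing fully home in the screw, let go. Do not disturb the beaker or the vase.

Things in the scene. Friction and masses are not known exactly. Their poses are not given: they have to be found in the camera images.
- key_handle (a point): Centre of the red handle bar of the T-handled hex key (about 120 g). The bar is 70 mm long (x), 18 mm thick (y), 18 mm high (z), its centre 84 mm above the tip of the steel shank; z points up along the shank. At the start the key stands upright in a round hole, 35 mm deep, in the stand and lifts straight out.
- key_tip (a point): Lower end of that key's shank, on its axis, square-ended. The shank is a hexagon 16 mm across flats (18.5 mm across corners); two of its flats face along y, parallel to the bar. Axes as key_handle.
- key: The same key; its origin is the lower end of the shank, as key_tip.
- stand: Dark wooden key stand, fixed, 75 x 75 x 50 mm, origin at the centre of its underside, z up; the key's hole is in the middle of its top.
- wheel: Low banding wheel, fixed (its turntable is locked): green cast foot, pale round wooden bat of 170 mm diameter whose top is 50 mm above the table, and in its middle a steel hub of 43 mm diameter whose rim is 76 mm above the table. Origin at the centre of its underside.
- screw_mouth (a point): Centre of the hub's rim, on the screw's axis, 76 mm above the table; z up. Below it a funnel of 28 mm diameter narrows, within 5 mm, to a round recess of 18.8 mm; 9 mm below the rim begins the screw's hexagon socket, 16.8 mm across flats, 14 mm deep. Play of the key in it: 0.4 mm all round, about 5 degrees of turn either way.
- screw (a joint): Turn of the cap screw in rad, grows clockwise seen from above, from 0 (slack) to 0.9, where it stops dead (tight). It starts between 0 and 0.25, says nothing of how the hexagon is clocked, turns under about 0.2 N m of friction and stays where it is left. Feel for the stop: 0.4 N m is plenty, above 0.8 N m the key is strained.
- beaker: White plastic beaker, 84 mm across, 110 mm high, to be left alone; origin at the centre of its underside.
- vase: Terracotta vase, 84 mm across, 105 mm high, to be left alone; origin at the centre of its underside.
- socket_floor (a point): Bottom of the hexagon socket, on the axis, 23 mm below the rim: the key's tip is here when fully home, but 14 mm higher while its hexagon does not match. How the hexagon is clocked is not measured and differs each time (any angle, repeating every 60 degrees): press lightly (3 to 8 N) and turn the key to and fro until it drops in.
There are look-alikes about, which are no part of the job. Of the things like the key, leave any that is blue; of the rest the larger one is meant.

How it is judged:
By the outcome, as a careful person would: the job done as asked, in the order asked, and still so for the second after the job is handed in, with the robot touching nothing.
It also fails if it takes over 72 s, if anything falls off the work surface, if the arm or the gripper's body presses on something with over 40 N, if the wrist force passes 120 N, or if a joint passes its speed limit or range.

## Robot

A 6-joint arm with a two-finger parallel gripper is mounted at the origin on the work surface. World frame = base frame: x ahead of the robot, y to its left, z up, the work surface at z = 0. Lengths are in m, angles in rad, forces in N, time in s.
With the tool pointing down it reaches from about 0.425 to 1.125 m from the base axis. Payload 14.9 kg.
Tool frame: the origin (TCP) lies at the very end of the fingers, on their centre line; the grasp point (between the pads) lies 19 mm behind it; y points along the fingers, x is the direction in which the jaws open and shut, and the axes are right-handed (so a half turn about y gives the same grasp; the last joint's range is limited). The gripper opens to 91 mm and grips with 3 to 60 N. Pads are 32 mm wide; open, the fingers measure 118 mm over their backs; the gripper's body (76 mm by 178 mm) begins 60 mm behind the grasp point.
Start: joints at [-1.154, 0.379, 1.734, -0, 1.028, -0.033], TCP at [0.304, -0.63, 0.214] pointing down, gripper open.
Joint ranges: [-2.77, 2.77], [-0.74, 2.19], [0, 2.66], [-1.06, 4.2], [0.31, 2.87], [-3.08, 3.08]. Speed limits (rad/s): [1.89, 1.89, 2.39, 3.14, 3.14, 3.14].

## Interface

Orientations are given as [roll, pitch, yaw] about the fixed x, y, z axes, in that order (R = Rz(yaw) Ry(pitch) Rx(roll)).
In Python, from plant import bot gives the robot as it stands.
- The arm moves only by the tool play_rows, never from a script. Its argument "plan" is a list that holds one entry, the list of rows, each a list of 7 numbers: the shift along the tool's x, y, z in units of 10 cm (1.0 is 10 cm), then the turn, a rotation vector about the tool's x, y, z in units of 45 degrees (1.0 is 45 degrees), then the opening, from -1 (shut) to 1 (fully open), so that 0 is half open. In form: [[[tx, ty, tz, rx, ry, rz, jaw], ...]]. A call has 1 to 8 rows; each row is the pose to reach, as a shift and turn from the pose commanded when the call began, along the tool's axes at that moment; what a row does not reach only later rows make up. A row lasts 1/12 s, in which the tool goes at most 41.7 mm and 7.16 degrees, less where a joint would pass 70% of its speed; a pose out of reach is approached as far as the arm can. A call with a number of a shift or a turn outside -1 to 1 is refused whole. A call with a gripper value outside its range is refused whole. The fingers move at their own pace and stop on an object; "newtons" is the grip in N (left out, the last holds). Time passes only in rows, so rows that repeat a pose let the fingers close. It gives the time, the measured TCP pose, the force and the opening at its end, in the units of the state.
- bot.get_state(): the state, without advancing time (a new reading comes with each control period).
- bot.camera(name): name is "scene" or "top" or "wrist"; returns (picture, depth): 400x640x3 uint8, red, green, blue; 400x640 float32, m along the optical axis (not along the pixel's ray), 0 where there is no reading.
- bot.camera_info(name): a dict with "K" (3x3 intrinsics, pixels), "k1" (the pictures are not rectified: a ray, as slopes to the right and down, at radius r is drawn at 1 + k1 r^2 times it, then the intrinsics apply), "pose" (4x4, takes a point from camera to world coordinates). Camera axes: x right, y down, z forward; pixel columns grow to the right and rows downward; lengths in m; the calibration is good to about 2 mm. A picture is of the moment at which its call begins: read the wrist's pose just before it. camera_info takes no time and is no camera call; for the wrist camera it gives the pose at the moment of the call.
- bot.finish_job(): hands the job in, once; it reports no verdict.
The state is a dict: "clock": time; "q": joint angles; "joint_vel": joint speeds; "tau": joint torques, N m; "position": TCP position; "orientation": TCP orientation; "ft_force": force on the tool from outside, world axes, zero at the start; "ft_torque": the same for the moment, N m; "finger_gap": finger opening in m.
Only numpy, scipy, OpenCV 4.12 (cv2) and the standard library are available. Lean on these libraries where they do the work, as an engineer would, in place of code of your own. Each camera call takes 0.05 s, during which the arm holds its last target. There are 200 camera calls.

## Working session

There is one attempt and no reset: what is moved stays moved. The work goes in short steps, Python scripts to look and compute and a tool call to move; the robot and the scene stay as the last step left them, time stands still between calls to the robot, and variables do not carry over. Pictures are saved under pics/ and viewed, about 8 in all and at most 12, crops included, and the job is handed in when it is done.

Besides the shell and the picture viewer there is one more tool, called after ">>>" by a JSON object that holds its "fn" and its "kwargs". play_rows: Moves the arm, as the interface text tells. Shifts and turns lie within -1 to 1; 1 stands for 10 cm of shift or 45 degrees of turn. Its arguments: {"type":"object","properties":{"plan":{"type":"array","items":{"type":"array","items":{"type":"array","items":{"type":"number","minimum":-1,"maximum":1}}}},"newtons":{"type":"number"}},"required":["plan"]}

```bash
mkdir -p pics; ls
cat > h.py <<'E'
import numpy as np, cv2
from plant import bot
from scipy.spatial.transform import Rotation as R
def snap(n,fn=None):
    i=bot.camera_info(n); p,d=bot.camera(n)
    if fn: cv2.imwrite('pics/'+fn+'.png',p[...,::-1]); np.savez('pics/'+fn,p=p,d=d,K=i['K'],k1=i['k1'],pose=i['pose'])
    return p,d,i
def ray(f,u,v):
    K=f['K'];k1=float(f['k1']); x=(u-K[0,2])/K[0,0]; y=(v-K[1,2])/K[1,1]
    s=1.
    for _ in range(20): s=1/(1+k1*(x*x+y*y)*s*s)
    return np.array([x*s,y*s,1.])
def world(f,u,v,z=None,d=None):
    r=ray(f,u,v);P=f['pose']; w=P[:3,:3]@r; o=P[:3,3]
    if z is not None: return o+w*(z-o[2])/w[2]
    if d is None: d=f['d'][int(v),int(u)]
    return o+w*d
def st():
    s=bot.get_state(); 
    for k in s: print(k,np.round(s[k],4))
E
python3 - <<'E'
from h import *
st()
for n in('top','scene'):
    p,d,i=snap(n,n+'0'); print(n,i['K'],i['k1'],np.round(i['pose'],3))
E
```

```text
pics
clock 0.0
q [-1.1543  0.3794  1.7348 -0.      1.0285 -0.0333]
joint_vel [ 0.0001  0.0008  0.0009 -0.0002  0.0016  0.0005]
tau [ 1.20000e-03 -7.63714e+01 -4.34373e+01  6.51000e-02  4.23000e-02
 -1.00000e-04]
position [ 0.3042 -0.63    0.2133]
orientation [-1.5708e+00  1.1000e-03 -1.1210e+00]
ft_force [ 0.0192 -0.3736  0.3088]
ft_torque [0.0025 0.0025 0.0352]
finger_gap 0.0911
top [[361.52072197   0.         319.3352013 ]
 [  0.         361.52072197 196.9005482 ]
 [  0.           0.           1.        ]] -0.04862304110718752 [[ 0.012 -0.989  0.149  0.425]
 [-1.    -0.012  0.006  0.001]
 [-0.004 -0.149 -0.989  0.985]
 [ 0.     0.     0.     1.   ]]
scene [[378.21948743   0.         322.69125871]
 [  0.         378.21948743 202.15745966]
 [  0.           0.           1.        ]] 0.0035051645259018263 [[ 0.843  0.355 -0.403  0.983]
 [ 0.537 -0.528  0.658 -0.669]
 [ 0.021 -0.771 -0.636  0.728]
 [ 0.     0.     0.     1.   ]]
```

View pics/top0.png

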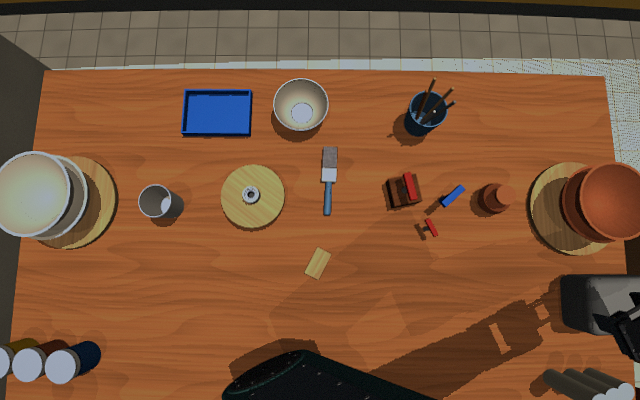

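View pics/scene0.png

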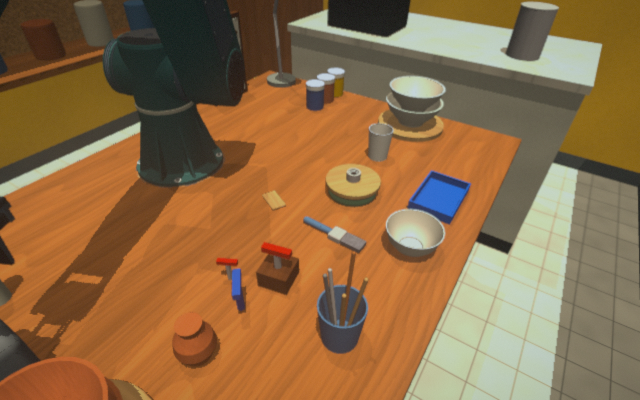

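Candidates: red bar in the stand, top (409,187); small red key lying, top (429,228); blue key, top (452,196). The large red one in the wooden stand is the one meant. Next, one close crop of it and the hub.

Run:
```python
from h import *
p=cv2.imread('pics/top0.png')
a=cv2.resize(p[160:250,375:475],None,fx=5,fy=5,interpolation=cv2.INTER_CUBIC)
b=cv2.resize(p[175:215,230:275],None,fx=6,fy=6,interpolation=cv2.INTER_CUBIC)
c=np.zeros((450,500+270,3),np.uint8);c[:,:500]=a;c[:240,500:]=b
cv2.imwrite('pics/crop0.png',c)
f=np.load('pics/top0.npz')
# red mask top face of handle
q=f['p'].astype(int);d=f['d']
m=(q[...,0]>130)&(q[...,1]<60)&(q[...,2]<60)
m[:,:395]=0;m[:,425:]=0;m[:165]=0;m[212:]=0
P=np.array([world(f,u,v) for v,u in zip(*np.nonzero(m))])
print(len(P),np.percentile(P[:,2],[5,25,50,75,95]))
T=P[P[:,2]>.1];print(len(T),T.mean(0),T.min(0),T.max(0))
r=cv2.minAreaRect(T[:,:2].astype(np.float32));print(r)
C=np.cov(T[:,:2].T);w,V=np.linalg.eigh(C);print(np.sqrt(w*12),V[:,1],np.degrees(np.arctan2(V[1,1],V[0,1])))
# hub
H=[]
for v in range(175,215):
  for u in range(230,275):
    X=world(f,u,v)
    if .068<X[2]<.085:H.append(X)
H=np.array(H);print(len(H),H.mean(0),H.min(0),H.max(0))
print(world(f,251.5,195,z=.076))
for n,u,v in(('beaker',155,199),('vase',498,196)): print(n,world(f,u,v),world(f,u,v,z=.105))
```

```text
176 [0.1058672  0.10717371 0.10804416 0.10889605 0.11025035]
176 [ 0.58781967 -0.21734009  0.11297876] [ 0.42495458 -0.23251226  0.10417742] [0.62267337 0.00111939 0.9853777 ]
((0.5027012825012207, -0.12758781015872955), (0.06490958482027054, 0.2936445474624634), 43.599124908447266)
[0.05541675 0.08263349] [-0.90009575  0.43569215] 154.17065549798895
196 [0.56904999 0.1835344  0.07445676] [0.54729684 0.16121832 0.06808051] [0.5912306  0.20457652 0.08048513]
[0.56497492 0.17949356 0.076     ]
beaker [0.55645421 0.4450306  0.04191962] [0.54766204 0.41535033 0.105     ]
vase [ 0.5654613  -0.43949964  0.10305089] [ 0.56515092 -0.43852629  0.105     ]
```

View pics/crop0.png

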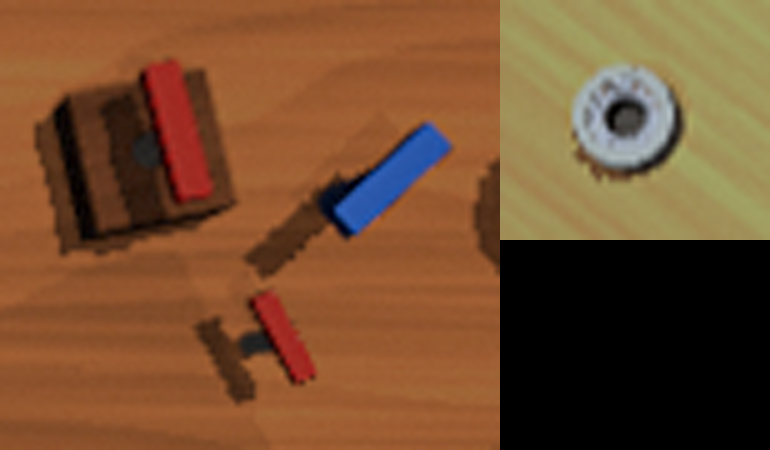

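The crop shows the large red bar, about 70 mm long, over the dark stand's hole, centre near top (410,186), with hub centre near (251,195). The smaller red and blue keys lie to the lower right. I'll refine the numbers next.

Run:
```python
from h import *
f=np.load('pics/top0.npz');q=f['p'].astype(int)
m=(q[...,0]>110)&(q[...,1]<65)&(q[...,2]<65)
m[:,:395]=0;m[:,425:]=0;m[:165]=0;m[212:]=0
pts=np.array([world(f,u,v,z=.108)[:2] for v,u in zip(*np.nonzero(m))],np.float32)
print(len(pts),pts.mean(0));print(cv2.minAreaRect(pts))
C=np.cov(pts.T);w,V=np.linalg.eigh(C);print(np.sqrt(w*12),np.degrees(np.arctan2(V[1,1],V[0,1])))
for n,u,v in(('hub',251.1,194.8),): print(n,world(f,u,v,z=.076))
for u,v in((452,196),(445,202),(461,189),(430,228),(425,227),(435,236)): print(u,v,world(f,u,v))
print(bot.camera_info('wrist'))
s=bot.get_state();Rt=R.from_euler('xyz',s['orientation']).as_matrix()
t=np.array([pts.mean(0)[0],pts.mean(0)[1],.30]);print(Rt, Rt.T@(t-s['position'])*10)
```

```text
213 [ 0.5877274  -0.21913768]
((0.5888976454734802, -0.2232769876718521), (0.07085073739290237, 0.028120141476392746), 13.475333213806152)
[0.01952071 0.06995016] -165.67352029317317
hub [0.56547959 0.18053964 0.076     ]
452 196 [ 0.56529727 -0.32587467  0.0954295 ]
445 202 [ 0.55041531 -0.30874881  0.09199061]
461 189 [ 0.58377247 -0.35042878  0.09318667]
430 228 [ 0.48682827 -0.27706062  0.06450185]
425 227 [ 0.49176984 -0.27464323  0.02853393]
435 236 [ 0.46959548 -0.31021961 -0.00193424]
{'K': array([[326.7203994 ,   0.        , 318.92205509],
       [  0.        , 326.7203994 , 196.87259429],
       [  0.        ,   0.        ,   1.        ]]), 'k1': -0.03662925114923079, 'pose': array([[ 4.34825671e-01, -8.74847838e-01, -2.13466384e-01,
         3.63310536e-01],
       [-9.00514531e-01, -4.22554269e-01, -1.02574213e-01,
        -6.00749772e-01],
       [-4.64302852e-04,  2.36831481e-01, -9.71550634e-01,
         3.83037706e-01],
       [ 0.00000000e+00,  0.00000000e+00,  0.00000000e+00,
         1.00000000e+00]])}
[[ 4.34783138e-01 -4.31552885e-04  9.00535083e-01]
 [-9.00534540e-01  9.89717786e-04  4.34783351e-01]
 [-1.07890760e-03 -9.99999417e-01  4.16843263e-05]] [-2.46830366 -0.86407367  4.33992115]
```

>>> {"fn": "play_rows", "kwargs": {"plan": [[[-0.6,-0.8,1,0,0,0,0],[-0.6,-0.8,1,0,0,0,0],[-0.6,-0.8,1,0,0,0,0],[-0.6,-0.8,1,0,0,0,0]]], "newtons": 20}}

```text
clock: 0.43
position: [0.3703, -0.5309, 0.2968]
orientation: [-1.57, -0.002, -1.12]
ft_force: [0.4, -0.8, 0.3]
finger_gap: 0.0675
```

>>> {"fn": "play_rows", "kwargs": {"plan": [[[-0.6,0,1,0,0,0,0],[-0.6,0,1,0,0,0,0],[-0.6,0,1,0,0,0,0]]]}}

```text
clock: 0.68
position: [0.433, -0.4334, 0.2938]
orientation: [-1.571, 0.0, -1.121]
ft_force: [0.5, -0.4, 0.1]
finger_gap: 0.0477
```

>>> {"fn": "play_rows", "kwargs": {"plan": [[[-0.6,0,1,0,0,0,0],[-0.6,0,1,0,0,0,0],[-0.6,0,1,0,0,0,0]]]}}

```text
clock: 0.93
position: [0.4971, -0.3356, 0.2936]
orientation: [-1.571, 0.0, -1.121]
ft_force: [0.9, -1.0, 0.4]
finger_gap: 0.0457
```

>>> {"fn": "play_rows", "kwargs": {"plan": [[[-0.6,0,1,0,0,0,0],[-0.6,0,1,0,0,0,0],[-0.6,0,1,0,0,0,0]]]}}

```text
clock: 1.18
position: [0.5611, -0.2381, 0.2936]
orientation: [-1.571, 0.0, -1.121]
ft_force: [-0.3, -1.2, 0.0]
finger_gap: 0.0458
```

>>> {"fn": "play_rows", "kwargs": {"plan": [[[-0.07,-0.06,0.34,0,0.256,0,0],[-0.07,-0.06,0.34,0,0.256,0,0],[-0.07,-0.06,0.34,0,0.256,0,0]]]}}

```text
clock: 1.43
position: [0.5887, -0.2182, 0.2996]
orientation: [-1.571, 0.0, -1.323]
ft_force: [-0.5, -0.2, 0.1]
finger_gap: 0.0458
```

Run:
```python
from h import *
st()
snap('wrist','w1')
```

```text
clock 1.4333
q [-0.392   0.1774  1.8282 -0.      1.1363  0.9314]
joint_vel [-0.0382 -0.0097  0.0267 -0.0048  0.0005 -0.1685]
tau [ 2.90320e+00 -6.21619e+01 -4.81417e+01  2.12400e-01 -5.64000e-02
  2.26140e+00]
position [ 0.5887 -0.2182  0.2996]
orientation [-1.5711e+00  1.0000e-04 -1.3233e+00]
ft_force [-0.4904 -0.2464  0.1351]
ft_torque [-0.0293  0.0569  0.0205]
finger_gap 0.0458
```

View pics/w1.png

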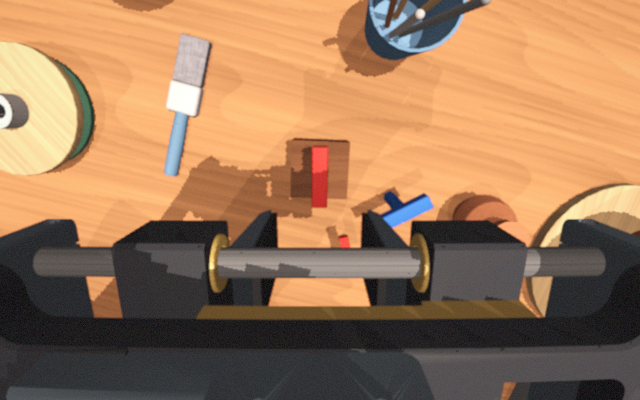

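Wrist view: the bar runs from (320,147) to (320,207) above the stand, well aligned between the jaws. Measuring it now.

Run:
```python
from h import *
f=np.load('pics/w1.npz');q=f['p'].astype(int);d=f['d']
m=(q[...,0]>110)&(q[...,1]<70)&(q[...,2]<70)
m[:,:300]=0;m[:,340:]=0;m[:135]=0;m[215:]=0
P=np.array([world(f,u,v) for v,u in zip(*np.nonzero(m&(d>0)))])
print(len(P),np.median(P,0),np.percentile(P[:,2],[2,10,50,90,98]))
T=P[(P[:,2]>.104)&(P[:,2]<.112)]
print(len(T),T.mean(0));print(cv2.minAreaRect(T[:,:2].astype(np.float32)))
C=np.cov(T[:,:2].T);w,V=np.linalg.eigh(C);print(np.sqrt(w*12),np.degrees(np.arctan2(V[1,1],V[0,1])))
# table & hub check
s=bot.get_state();Rt=R.from_euler('xyz',s['orientation']).as_matrix();g=T.mean(0).copy();g[2]=.080
print(s['position'],Rt.T@(g-s['position'])*10)
cv2.imwrite('pics/w1c.png',cv2.resize(cv2.imread('pics/w1.png')[130:220,270:370],None,fx=6,fy=6,interpolation=cv2.INTER_CUBIC))
```

```text
656 [ 0.57928768 -0.21910109  0.10667891] [0.04778757 0.07648789 0.10667891 0.10767991 0.10820784]
580 [ 0.57862675 -0.21938218  0.10673909]
((0.5890687108039856, -0.21728743612766266), (0.06871499866247177, 0.01797398179769516), 12.558219909667969)
[0.01806242 0.05346011] -163.64001497592682
[ 0.5877972  -0.21889308  0.29932941] [-0.01718319  2.19337119 -0.08831783]
```

View pics/w1c.png

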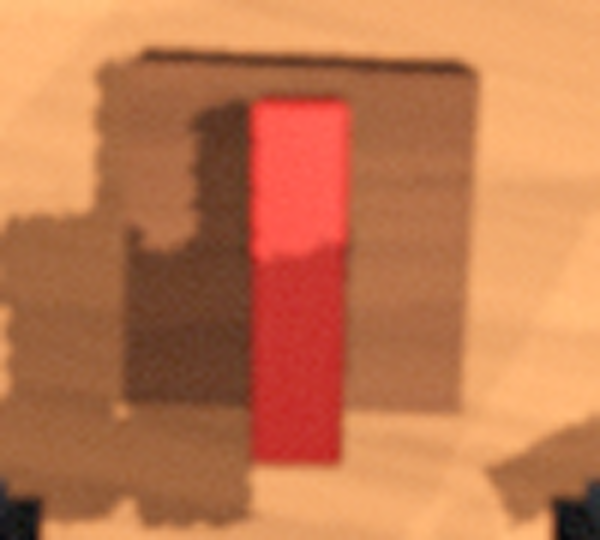

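Run:
```python
from h import *
f=np.load('pics/w1.npz')
c=np.array([world(f,270+x/6-.42,130+y/6-.42,z=.108)[:2] for x,y in((249,99),(351,99),(342,464),(252,464))])
print(c,c.mean(0),[np.linalg.norm(c[i]-c[(i+1)%4]) for i in range(4)])
a=(c[0]+c[1])/2-(c[2]+c[3])/2;print(np.degrees(np.arctan2(a[1],a[0])))
s=bot.get_state();Rt=R.from_euler('xyz',s['orientation']).as_matrix();g=np.array([*c.mean(0),.08])
print(s['orientation'][2]*57.3,Rt.T@(g-s['position'])*10)
```

```text
[[ 0.6204454  -0.20062474]
 [ 0.62501566 -0.2187129 ]
 [ 0.55758475 -0.23444329]
 [ 0.55337319 -0.21776592]] [ 0.58910475 -0.21788671] [np.float64(0.01865659930065734), np.float64(0.06924141329614192), np.float64(0.017200924694359708), np.float64(0.0692279032290108)]
13.733466468573567
-75.60292477367587 [-0.00560546  2.19328393  0.01688879]
```

>>> {"fn": "play_rows", "kwargs": {"plan": [[[0,1,0.017,0,0.015,0,0],[0,1,0.017,0,0.015,0,0],[0,1,0.017,0,0.015,0,0]]]}}

```text
clock: 1.73
position: [0.5864, -0.2188, 0.1948]
orientation: [-1.575, 0.003, -1.332]
ft_force: [-0.1, 0.1, -1.1]
finger_gap: 0.046
```

>>> {"fn": "play_rows", "kwargs": {"plan": [[[0,0.3,0,0,0,0,0],[0,0.6,0,0,0,0,0],[0,0.9,0,0,0,0,0],[0,1,0,0,0,0,0],[0,1,0,0,0,0,0]]]}}

```text
clock: 2.15
position: [0.5872, -0.2189, 0.0974]
orientation: [-1.575, 0.003, -1.333]
ft_force: [-0.9, 0.4, 0.1]
finger_gap: 0.0455
```

>>> {"fn": "play_rows", "kwargs": {"plan": [[[0,0.15,0,0,0,0,0],[0,0.19,0,0,0,0,0],[0,0.19,0,0,0,0,-1],[0,0.19,0,0,0,0,-1],[0,0.19,0,0,0,0,-1],[0,0.19,0,0,0,0,-1],[0,0.19,0,0,0,0,-1],[0,0.19,0,0,0,0,-1]]], "newtons": 40}}

```text
clock: 2.82
position: [0.5899, -0.219, 0.0816]
orientation: [-1.57, -0.001, -1.334]
ft_force: [-1.0, 0.3, 4.9]
finger_gap: 0.018
```

```bash
python3 -c "
from h import *
st()"
```

```text
clock 2.8167
q [-0.3925  0.4498  1.9254 -0.      0.7654  0.9412]
joint_vel [ 0.0021  0.0007 -0.0017 -0.0002 -0.0002 -0.0003]
tau [ 1.92000e-02 -6.96056e+01 -3.24613e+01  7.75000e-02 -2.19300e-01
 -2.70000e-03]
position [ 0.5899 -0.219   0.0816]
orientation [-1.5700e+00 -6.0000e-04 -1.3337e+00]
ft_force [-1.0466  0.2972  4.906 ]
ft_torque [ 0.0898  0.1247 -0.0149]
finger_gap 0.018
```

>>> {"fn": "play_rows", "kwargs": {"plan": [[[0,-0.2,0,0,0,0,-1],[0,-0.4,0,0,0,0,-1],[0,-0.7,0,0,0,0,-1],[0,-1,0,0,0,0,-1],[0,-1,0,0,0,0,-1]]]}}

```text
clock: 3.23
position: [0.592, -0.2198, 0.1867]
orientation: [-1.565, -0.004, -1.334]
ft_force: [1.6, -0.4, -0.9]
finger_gap: 0.0175
```

>>> {"fn": "play_rows", "kwargs": {"plan": [[[0,-0.3,0,0,0,0,-1],[-0.2,-0.5,0,0,0,0,-1],[-0.55,-0.5,0.17,0,0,0,-1],[-0.98,-0.5,0.17,0,0,0,-1],[-0.98,-0.5,0.17,0,0,0,-1]]]}}

```text
clock: 3.65
position: [0.5816, -0.115, 0.2307]
orientation: [-1.571, 0.001, -1.332]
ft_force: [0.8, -0.8, -2.3]
finger_gap: 0.0177
```

>>> {"fn": "play_rows", "kwargs": {"plan": [[[-0.4,0,0.07,0,0,0,-1],[-0.8,0,0.14,0,0,0,-1],[-0.98,0,0.17,0,0,0,-1]]]}}

```text
clock: 3.9
position: [0.5756, -0.0172, 0.2305]
orientation: [-1.571, 0.001, -1.333]
ft_force: [-0.3, -0.8, -1.1]
finger_gap: 0.0178
```

>>> {"fn": "play_rows", "kwargs": {"plan": [[[-0.4,0,0.07,0,0,0,-1],[-0.8,0,0.14,0,0,0,-1],[-0.98,0,0.17,0,0,0,-1],[-0.98,0,0.17,0,0,0,-1],[-0.98,0,0.17,0,0,0,-1]]]}}

```text
clock: 4.32
position: [0.5697, 0.0797, 0.2306]
orientation: [-1.571, -0.0, -1.332]
ft_force: [-0.3, -0.8, -2.1]
finger_gap: 0.0177
```

Run:
```python
from h import *
st()
snap('wrist','w2')
```

```text
clock 4.3167
q [ 9.8500e-02  1.6380e-01  1.9799e+00 -1.0000e-04  9.9830e-01  1.4304e+00]
joint_vel [-0.0362 -0.0006 -0.0024 -0.0042  0.0017 -0.01  ]
tau [  2.8006 -57.8857 -43.2148   0.1577  -0.0706   0.2461]
position [0.5697 0.0797 0.2306]
orientation [-1.5712 -0.     -1.3318]
ft_force [-0.3157 -0.7671 -2.1209]
ft_torque [-0.0043  0.0064 -0.0115]
finger_gap 0.0177
```

View pics/w2.png

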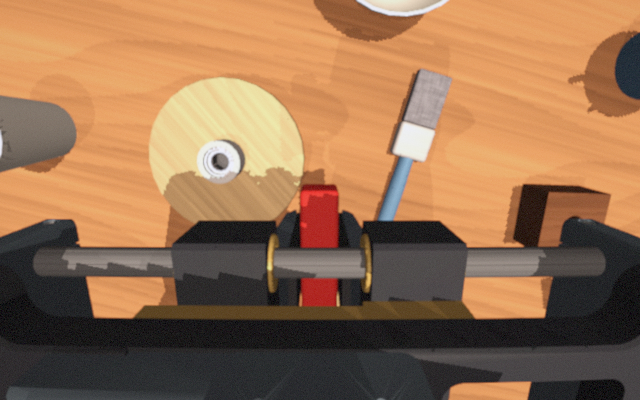

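The key hangs upright, its far bar end at (320,187); the hub is in plain view at (220,160). I'll measure both.

Run:
```python
from h import *
f=np.load('pics/w2.npz');q=f['p'].astype(int);d=f['d']
g=cv2.cvtColor(f['p'],cv2.COLOR_RGB2HSV)
H=[]
for v in range(130,190):
  for u in range(190,252):
    if d[v,u]>0:
      X=world(f,u,v)
      if .071<X[2]<.085:H.append((*X,u,v))
H=np.array(H);print(len(H),np.median(H,0))
c,r=cv2.minEnclosingCircle(H[:,:2].astype(np.float32));print('hub circle',c,r)
# saturation mask of steel rim
m=((g[...,1]<70)&(g[...,2]>60)).astype(np.uint8);m[:130]=0;m[190:]=0;m[:,:190]=0;m[:,252:]=0
cs,_=cv2.findContours(m,cv2.RETR_EXTERNAL,cv2.CHAIN_APPROX_NONE);k=max(cs,key=cv2.contourArea)[:,0]
W=np.array([world(f,u,v,z=.076)[:2] for u,v in k],np.float32);print('steel',cv2.fitEllipse(W),cv2.minEnclosingCircle(W))
# handle
m=(q[...,0]>110)&(q[...,1]<70)&(q[...,2]<70);m[:170]=0;m[320:]=0
T=np.array([world(f,u,v) for v,u in zip(*np.nonzero(m&(d>0)))])
s=bot.get_state();Rt=R.from_euler('xyz',s['orientation']).as_matrix();L=(T-s['position'])@Rt
print('handle in tool: z max',np.percentile(L[:,2],[50,95,99,100]),'y',np.percentile(L[:,1],[5,50,95]),'x',np.percentile(L[:,0],[1,50,99]))
cv2.imwrite('pics/w2c.png',cv2.resize(cv2.imread('pics/w2.png')[130:190,185:255],None,fx=8,fy=8,interpolation=cv2.INTER_CUBIC))
```

```text
981 [5.68075208e-01 1.84459455e-01 7.44987582e-02 2.18000000e+02
 1.61000000e+02]
hub circle (0.5678095817565918, 0.18376103043556213) 0.02207464724779129
steel ((0.5690159201622009, 0.18231095373630524), (0.04254881665110588, 0.04815865308046341), 33.54783630371094) ((0.5689499378204346, 0.18187874555587769), 0.024638792499899864)
handle in tool: z max [0.01566705 0.03369162 0.03395953 0.0384981 ] y [-0.0263638  -0.025116   -0.02092358] x [-0.01034098 -0.00154134  0.03583948]
```

View pics/w2c.png

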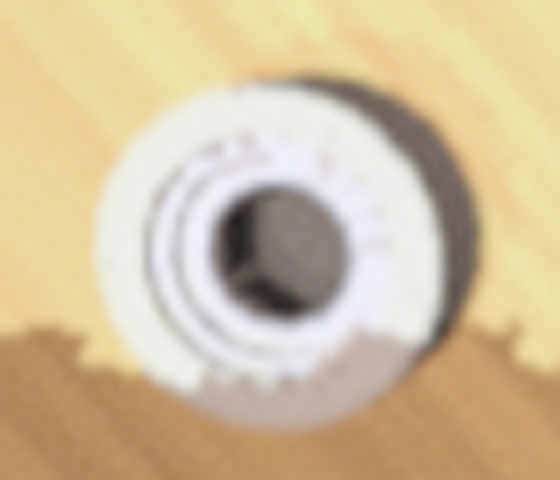

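Run:
```python
from h import *
f=np.load('pics/w2.npz')
c=world(f,218.3,161.7,z=.076);print(c)
e=[world(f,185+x/8-.44,130+y/8-.44,z=.076)[:2] for x,y in((96,257),(443,257),(270,82),(270,432))];print(np.linalg.norm(e[0]-e[1]),np.linalg.norm(e[2]-e[3]),np.mean(e,0))
s=bot.get_state();Rt=R.from_euler('xyz',s['orientation']).as_matrix()
g=np.array([.5678,.1832,.150]);print(s['position'],Rt.T@(g-s['position'])*10)
```

```text
[0.56795876 0.18336006 0.076     ]
0.04363086720445275 0.04399935737065649 [0.56779913 0.18338764]
[0.56978921 0.07886552 0.2306324 ] [-1.01874483  0.80611925  0.22683268]
```

>>> {"fn": "play_rows", "kwargs": {"plan": [[[-0.4,0,0.1,0,0,0,-1],[-0.8,0,0.2,0,0,0,-1],[-1,0,0.23,0,0,0,-1],[-1,0,0.23,0,0,0,-1]]]}}

```text
clock: 4.7
position: [0.569, 0.1835, 0.2308]
orientation: [-1.571, 0.0, -1.333]
ft_force: [0.2, -0.9, -0.7]
finger_gap: 0.0178
```

>>> {"fn": "play_rows", "kwargs": {"plan": [[[-0.02,0,0,0,-0.15,0,-1],[-0.02,0,0,0,-0.3,0,-1],[-0.02,0.1,0,0,-0.45,0,-1],[-0.02,0.25,0,0,-0.6,0,-1],[-0.02,0.45,0,0,-0.75,0,-1],[-0.02,0.7,0,0,-0.9,0,-1],[-0.02,0.7,0,0,-1,0,-1],[-0.02,0.7,0,0,-1,0,-1]]]}}

```text
clock: 5.37
position: [0.5678, 0.1816, 0.1594]
orientation: [-1.573, 0.002, -0.546]
ft_force: [1.1, -0.1, -1.2]
finger_gap: 0.0175
```

Run:
```python
from h import *
st()
s=bot.get_state();Rt=R.from_euler('xyz',s['orientation']).as_matrix()
print(Rt.T@(np.array([.5679,.1830,.1336])-s['position'])*10)
```

```text
clock 5.3667
q [ 2.7060e-01  2.9140e-01  1.9722e+00 -2.0000e-04  8.8080e-01  8.1690e-01]
joint_vel [ 0.0048 -0.0256 -0.0255  0.0009  0.0103  0.1636]
tau [  0.4034 -62.0198 -37.236    0.0648  -0.2156  -2.0437]
position [0.5678 0.1816 0.1594]
orientation [-1.5729  0.0018 -0.5462]
ft_force [ 1.1173 -0.0742 -1.1507]
ft_torque [-0.0167 -0.0516  0.0016]
finger_gap 0.0175
[-0.00612654  0.25783592  0.01243261]
```

>>> {"fn": "play_rows", "kwargs": {"plan": [[[-0.006,0,0.012,0,0,0,-1],[-0.006,0.06,0.012,0,0,0,-1],[-0.006,0.12,0.012,0,0,0,-1],[-0.006,0.15,0.012,0,0,0,-1],[-0.006,0.18,0.012,0,0,0,-1],[-0.006,0.2,0.012,0,0,0,-1],[-0.006,0.22,0.012,0,0,0,-1],[-0.006,0.22,0.012,0,0,0,-1]]]}}

```text
clock: 6.03
position: [0.5683, 0.1848, 0.1386]
orientation: [-1.571, 0.0, -0.549]
ft_force: [-0.0, -0.1, -1.0]
finger_gap: 0.0177
```

```bash
python3 -c "
from h import *
st()"
```

```text
clock 6.0333
q [ 0.2753  0.3224  1.9775 -0.      0.8421  0.8239]
joint_vel [ 0.0009 -0.0049 -0.0041 -0.0004  0.0074 -0.0019]
tau [-3.12000e-02 -6.58788e+01 -3.78614e+01  5.92000e-02 -1.35800e-01
  6.80000e-03]
position [0.5683 0.1848 0.1386]
orientation [-1.5711e+00  3.0000e-04 -5.4860e-01]
ft_force [-0.0424 -0.097  -0.9521]
ft_torque [ 0.0359 -0.0734 -0.0194]
finger_gap 0.0177
```

>>> {"fn": "play_rows", "kwargs": {"plan": [[[0,0.015,0,0,0,0,-1],[0,0.03,0,0,0,0,-1],[0,0.03,0,0,0,0,-1],[0,0.03,0,0,0,0,-1]]]}}

```text
clock: 6.37
position: [0.5685, 0.1848, 0.1359]
orientation: [-1.571, -0.0, -0.548]
ft_force: [-0.4, -0.9, -2.0]
finger_gap: 0.0177
```

>>> {"fn": "play_rows", "kwargs": {"plan": [[[0,0.01,0,0,0,0,-1],[0,0.02,0,0,0,0,-1],[0,0.02,0,0,0,0,-1],[0,0.02,0,0,0,0,-1]]]}}

```text
clock: 6.7
position: [0.5685, 0.1848, 0.1339]
orientation: [-1.571, 0.0, -0.548]
ft_force: [0.7, -1.5, -1.4]
finger_gap: 0.0179
```

```bash
python3 -c "
from h import *
st()"
```

```text
clock 6.7
q [ 2.7530e-01  3.2930e-01  1.9788e+00 -1.0000e-04  8.3350e-01  8.2380e-01]
joint_vel [ 0.0016  0.0017  0.0006 -0.0003  0.0011  0.0003]
tau [ 8.10700e-01 -6.63101e+01 -3.72824e+01  3.91800e-01 -1.04000e-02
 -3.00000e-04]
position [0.5685 0.1848 0.1339]
orientation [-1.5709  0.     -0.5484]
ft_force [ 0.6774 -1.4708 -1.3852]
ft_torque [-0.3261 -0.1767  0.0386]
finger_gap 0.0179
```

>>> {"fn": "play_rows", "kwargs": {"plan": [[[0.002,0.005,-0.004,0,0,0,-1],[0.002,0.01,-0.004,0,0,0,-1],[0.002,0.01,-0.004,0,0,0,-1]]]}}

```text
clock: 6.95
position: [0.5686, 0.1844, 0.133]
orientation: [-1.571, -0.0, -0.549]
ft_force: [0.1, 0.4, 0.8]
finger_gap: 0.0174
```

>>> {"fn": "play_rows", "kwargs": {"plan": [[[0,0.005,0,0,0,0,-1],[0,0.01,0,0,0,0,-1],[0,0.01,0,0,0,0,-1]]]}}

```text
clock: 7.2
position: [0.5686, 0.1843, 0.132]
orientation: [-1.571, -0.0, -0.548]
ft_force: [0.1, 0.0, 1.8]
finger_gap: 0.0177
```

>>> {"fn": "play_rows", "kwargs": {"plan": [[[0,0.005,0,0,0,0,-1],[0,0.01,0,0,0,0,-1],[0,0.01,0,0,0,0,-1],[0,0.01,0,0,0,0,-1]]]}}

```text
clock: 7.53
position: [0.5686, 0.1843, 0.131]
orientation: [-1.571, -0.0, -0.548]
ft_force: [-0.8, -1.6, 4.6]
finger_gap: 0.0181
```

```bash
python3 -c "
from h import *
st()"
```

```text
clock 7.5333
q [ 2.7450e-01  3.3340e-01  1.9798e+00 -1.0000e-04  8.2820e-01  8.2300e-01]
joint_vel [-0.0009  0.0005 -0.0008  0.0012 -0.0028 -0.0009]
tau [ 8.65700e-01 -6.32586e+01 -3.51789e+01  4.44800e-01 -1.76900e-01
  2.75000e-02]
position [0.5686 0.1843 0.131 ]
orientation [-1.5707e+00 -2.0000e-04 -5.4850e-01]
ft_force [-0.7711 -1.5776  4.6017]
ft_torque [-0.4371 -0.0362  0.0022]
finger_gap 0.0181
```

>>> {"fn": "play_rows", "kwargs": {"plan": [[[0,0.005,0,0,-0.035,0,-1],[0,0.005,0,0,-0.07,0,-1],[0,0.005,0,0,-0.07,0,-1]]]}}

```text
clock: 7.78
position: [0.5685, 0.1843, 0.1303]
orientation: [-1.571, -0.0, -0.492]
ft_force: [0.9, -0.2, 0.5]
finger_gap: 0.0178
```

>>> {"fn": "play_rows", "kwargs": {"plan": [[[0,0,0,0,-0.035,0,-1],[0,0,0,0,-0.07,0,-1],[0,0,0,0,-0.07,0,-1]]]}}

```text
clock: 8.03
position: [0.5684, 0.1843, 0.1302]
orientation: [-1.571, 0.0, -0.438]
ft_force: [-0.2, -1.4, -0.9]
finger_gap: 0.0179
```

>>> {"fn": "play_rows", "kwargs": {"plan": [[[0,0,0,0,-0.035,0,-1],[0,0,0,0,-0.07,0,-1],[0,0,0,0,-0.07,0,-1]]]}}

```text
clock: 8.28
position: [0.5683, 0.1844, 0.1302]
orientation: [-1.571, 0.0, -0.384]
ft_force: [0.8, 0.3, -1.6]
finger_gap: 0.0178
```

```bash
python3 -c "
from h import *
st()"
```

```text
clock 8.2833
q [2.7470e-01 3.3440e-01 1.9804e+00 3.0000e-04 8.2720e-01 6.5830e-01]
joint_vel [ 0.0004 -0.0017 -0.0004  0.0003 -0.0014  0.0471]
tau [ 4.21000e-02 -6.63570e+01 -3.67951e+01  8.15000e-02  9.40000e-02
 -6.33200e-01]
position [0.5683 0.1844 0.1302]
orientation [-1.5709e+00  4.0000e-04 -3.8380e-01]
ft_force [ 0.8253  0.2962 -1.604 ]
ft_torque [ 2.860e-02 -1.447e-01  1.000e-04]
finger_gap 0.0178
```

>>> {"fn": "play_rows", "kwargs": {"plan": [[[0,0.01,0,0,0,0,-1],[0,0.02,0,0,0,0,-1],[0,0.02,0,0,0,0,-1]]]}}

```text
clock: 8.53
position: [0.5683, 0.1843, 0.1281]
orientation: [-1.571, 0.0, -0.385]
ft_force: [-0.0, 0.6, -1.4]
finger_gap: 0.0178
```

```bash
python3 -c "
from h import *
st()"
```

```text
clock 8.5333
q [2.7460e-01 3.3750e-01 1.9809e+00 1.0000e-04 8.2360e-01 6.5910e-01]
joint_vel [-0.0014 -0.0015 -0.0022  0.0002  0.0025 -0.006 ]
tau [ 6.40000e-02 -6.65853e+01 -3.68600e+01  8.49000e-02  2.80000e-02
  2.67000e-02]
position [0.5683 0.1843 0.1281]
orientation [-1.571e+00  4.000e-04 -3.846e-01]
ft_force [-0.032   0.5711 -1.4487]
ft_torque [ 0.0083 -0.0085 -0.0112]
finger_gap 0.0178
```

>>> {"fn": "play_rows", "kwargs": {"plan": [[[0,0.01,0,0,0,0,-1],[0,0.02,0,0,0,0,-1],[0,0.02,0,0,0,0,-1]]]}}

```text
clock: 8.78
position: [0.5683, 0.1843, 0.1262]
orientation: [-1.571, 0.0, -0.384]
ft_force: [-0.9, -1.4, 0.2]
finger_gap: 0.0178
```

>>> {"fn": "play_rows", "kwargs": {"plan": [[[0,0.01,0,0,0,0,-1],[0,0.02,0,0,0,0,-1],[0,0.02,0,0,0,0,-1]]]}}

```text
clock: 9.03
position: [0.5684, 0.1843, 0.1242]
orientation: [-1.571, 0.0, -0.384]
ft_force: [-0.2, -0.1, -1.0]
finger_gap: 0.0175
```

```bash
python3 -c "
from h import *
st()"
```

```text
clock 9.0333
q [0.2746 0.3434 1.9818 0.     0.8166 0.6582]
joint_vel [-0.0008 -0.0007 -0.0002 -0.0002  0.0041 -0.0001]
tau [ 1.40000e-03 -6.68157e+01 -3.67984e+01  6.13000e-02 -6.85000e-02
  2.70000e-03]
position [0.5684 0.1843 0.1242]
orientation [-1.5709e+00  2.0000e-04 -3.8360e-01]
ft_force [-0.1865 -0.054  -0.9555]
ft_torque [-0.0404 -0.0783  0.0203]
finger_gap 0.0175
```

>>> {"fn": "play_rows", "kwargs": {"plan": [[[0,0.01,0,0,0,0,-1],[0,0.02,0,0,0,0,-1],[0,0.03,0,0,0,0,-1],[0,0.03,0,0,0,0,-1]]]}}

```text
clock: 9.37
position: [0.5684, 0.1843, 0.1212]
orientation: [-1.571, 0.0, -0.384]
ft_force: [-0.3, 0.1, -0.2]
finger_gap: 0.0178
```

>>> {"fn": "play_rows", "kwargs": {"plan": [[[0,0.01,0,0,0,0,-1],[0,0.02,0,0,0,0,-1],[0,0.02,0,0,0,0,-1]]]}}

```text
clock: 9.62
position: [0.5686, 0.1844, 0.1196]
orientation: [-1.571, -0.0, -0.384]
ft_force: [-1.3, -0.1, 0.9]
finger_gap: 0.0175
```

```bash
python3 -c "
from h import *
st()"
```

```text
clock 9.6167
q [0.2746 0.3506 1.9826 0.     0.8082 0.6581]
joint_vel [ 0.0002  0.0011  0.0016 -0.0007  0.0046 -0.0001]
tau [-2.49000e-02 -6.53997e+01 -3.58244e+01  6.26000e-02 -4.56400e-01
 -4.40000e-03]
position [0.5686 0.1844 0.1196]
orientation [-1.5707e+00 -2.0000e-04 -3.8350e-01]
ft_force [-1.338  -0.1072  0.8902]
ft_torque [-0.0419  0.085  -0.0688]
finger_gap 0.0175
```

>>> {"fn": "play_rows", "kwargs": {"plan": [[[0,0.004,0,0,0,0,-1],[0,0.008,0,0,0,0,-1],[0,0.008,0,0,0,0,-1],[0,0.008,0,0,0,0,-1]]]}}

```text
clock: 9.95
position: [0.5689, 0.1844, 0.1195]
orientation: [-1.57, -0.001, -0.384]
ft_force: [-2.2, -1.2, 11.1]
finger_gap: 0.0179
```

Run:
```python
from h import *
st()
p,d,i=snap('scene','s1');snap('top','t1')
f=np.load('pics/s1.npz');q=f['p'].astype(int);d=f['d']
m=(q[...,0]>110)&(q[...,1]<70)&(q[...,2]<70);m[:,:330]=0;m[:,400:]=0
T=np.array([world(f,u,v) for v,u in zip(*np.nonzero(m&(d>0)))]);print(len(T),np.percentile(T,[1,50,99],axis=0) if len(T) else '')
cv2.imwrite('pics/s1c.png',cv2.resize(cv2.imread('pics/s1.png')[100:220,290:430],None,fx=5,fy=5,interpolation=cv2.INTER_CUBIC))
```

```text
clock 9.95
q [ 0.2746  0.351   1.9824 -0.      0.8076  0.6581]
joint_vel [-0.001  -0.0022  0.0006 -0.002   0.0015  0.0004]
tau [-8.30000e-02 -6.05655e+01 -3.38010e+01  7.17000e-02 -1.08270e+00
 -1.50000e-03]
position [0.5689 0.1844 0.1195]
orientation [-1.5704e+00 -5.0000e-04 -3.8360e-01]
ft_force [-2.2325 -1.2172 11.0714]
ft_torque [-0.285   0.7504  0.0186]
finger_gap 0.0179
74 [[ 0.41930109 -0.25174932 -0.00343582]
 [ 0.56378758  0.15144876  0.14311361]
 [ 0.78949712  0.35003722  0.20184821]]
```

View pics/s1c.png

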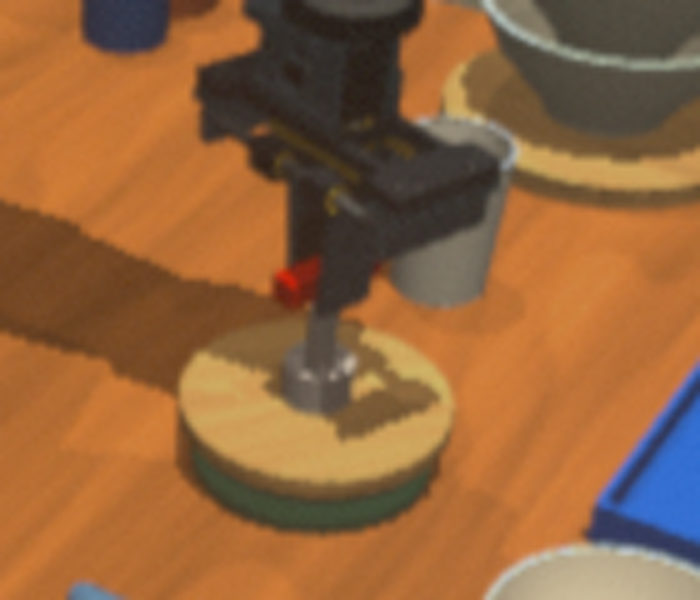

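It stops firmly at TCP z 0.1195, which matches the 0.1196 computed for fully home. I'll ease the pressure, then turn clockwise while watching the torque.

>>> {"fn": "play_rows", "kwargs": {"plan": [[[0,-0.005,0,0,0,0,-1],[0,-0.006,0,0,0,0,-1],[0,-0.006,0,0,0.03,0,-1],[0,-0.006,0,0,0.08,0,-1],[0,-0.006,0,0,0.14,0,-1],[0,-0.006,0,0,0.2,0,-1],[0,-0.006,0,0,0.2,0,-1]]]}}

```text
clock: 10.63
position: [0.5687, 0.1843, 0.1195]
orientation: [-1.571, -0.0, -0.544]
ft_force: [-2.1, -0.9, 7.9]
finger_gap: 0.0176
```

```bash
python3 -c "
from h import *
st()"
```

```text
clock 10.6333
q [ 2.7450e-01  3.5070e-01  1.9826e+00 -4.0000e-04  8.0790e-01  8.1910e-01]
joint_vel [-0.0005 -0.0005  0.0006  0.0007  0.0014 -0.07  ]
tau [  0.418  -62.9345 -34.4913   0.3803  -0.5887   1.1626]
position [0.5687 0.1843 0.1195]
orientation [-1.5707e+00 -4.0000e-04 -5.4430e-01]
ft_force [-2.1489 -0.9259  7.8912]
ft_torque [-0.3817  0.2728  0.1288]
finger_gap 0.0176
```

>>> {"fn": "play_rows", "kwargs": {"plan": [[[0,-0.003,0,0,0.06,0,-1],[0,-0.004,0,0,0.12,0,-1],[0,-0.004,0,0,0.18,0,-1],[0,-0.004,0,0,0.24,0,-1],[0,-0.004,0,0,0.3,0,-1],[0,-0.004,0,0,0.3,0,-1]]]}}

```text
clock: 11.13
position: [0.5686, 0.1842, 0.1196]
orientation: [-1.571, -0.0, -0.779]
ft_force: [0.8, -1.6, 2.5]
finger_gap: 0.0179
```

```bash
python3 -c "
from h import *
st()"
```

```text
clock 11.1333
q [ 2.7450e-01  3.5050e-01  1.9828e+00 -5.0000e-04  8.0810e-01  1.0537e+00]
joint_vel [-0.0015 -0.0004 -0.0003  0.0026 -0.0001 -0.0909]
tau [ 1.12060e+00 -6.54933e+01 -3.51728e+01  6.11500e-01 -2.59000e-02
  1.19170e+00]
position [0.5686 0.1842 0.1196]
orientation [-1.5708e+00 -4.0000e-04 -7.7890e-01]
ft_force [ 0.783  -1.6033  2.5133]
ft_torque [-0.5041 -0.1537  0.1125]
finger_gap 0.0179
```

>>> {"fn": "play_rows", "kwargs": {"plan": [[[0,0,0,0,0.06,0,-1],[0,0,0,0,0.12,0,-1],[0,0,0,0,0.18,0,-1],[0,0,0,0,0.24,0,-1],[0,0,0,0,0.24,0,-1]]]}}

```text
clock: 11.55
position: [0.5687, 0.1842, 0.1196]
orientation: [-1.571, -0.0, -0.966]
ft_force: [1.3, -2.7, 1.0]
finger_gap: 0.0176
```

```bash
python3 -c "
from h import *
st()"
```

```text
clock 11.55
q [ 2.7440e-01  3.5050e-01  1.9828e+00 -5.0000e-04  8.0810e-01  1.2404e+00]
joint_vel [-0.0003 -0.0001  0.0018  0.0018  0.0003 -0.0826]
tau [ 1.78990e+00 -6.56687e+01 -3.51130e+01  8.63900e-01  6.03000e-02
  1.21000e+00]
position [0.5687 0.1842 0.1196]
orientation [-1.5707e+00 -5.0000e-04 -9.6570e-01]
ft_force [ 1.2948 -2.7138  1.0389]
ft_torque [-0.7672 -0.2848  0.1522]
finger_gap 0.0176
```

>>> {"fn": "play_rows", "kwargs": {"plan": [[[0.004,0,-0.001,0,0.04,0,-1],[0.004,0,-0.001,0,0.08,0,-1],[0.004,0,-0.001,0,0.08,0,-1]]]}}

```text
clock: 11.8
position: [0.5687, 0.1839, 0.1196]
orientation: [-1.571, -0.0, -1.027]
ft_force: [1.1, -1.6, 0.8]
finger_gap: 0.0177
```

```bash
python3 -c "
from h import *
st()"
```

```text
clock 11.8
q [ 2.7380e-01  3.5050e-01  1.9828e+00 -1.0000e-04  8.0810e-01  1.3006e+00]
joint_vel [ 0.0004 -0.0018 -0.0016 -0.0019  0.0001 -0.0498]
tau [  0.8263 -65.7507 -35.1317   0.5492   0.0821   0.869 ]
position [0.5687 0.1839 0.1196]
orientation [-1.5706e+00 -1.0000e-04 -1.0267e+00]
ft_force [ 1.1041 -1.5719  0.8053]
ft_torque [-0.4337 -0.2656  0.1687]
finger_gap 0.0177
```

>>> {"fn": "play_rows", "kwargs": {"plan": [[[0.001,0,0,0,0.03,0,-1],[0.001,0,0,0,0.05,0,-1],[0.001,0,0,0,0.05,0,-1]]]}}

```text
clock: 12.05
position: [0.5687, 0.1839, 0.1196]
orientation: [-1.571, -0.0, -1.067]
ft_force: [0.9, -0.7, 0.4]
finger_gap: 0.0179
```

```bash
cat > q.py <<'E'
from h import *
s=bot.get_state();print(np.round(s['position'],4),np.round(s['orientation'],4),np.round(s['ft_force'],2),np.round(s['ft_torque'],3),np.round(s['tau'][5],3))
E
python3 q.py
```

```text
[0.5687 0.1839 0.1196] [-1.5707 -0.     -1.0671] [ 0.89 -0.73  0.4 ] [-0.399 -0.261  0.178] 0.528
```

>>> {"fn": "play_rows", "kwargs": {"plan": [[[0,0,0,0,0.02,0,-1],[0,0,0,0,0.04,0,-1],[0,0,0,0,0.04,0,-1]]]}}

```text
clock: 12.3
position: [0.5687, 0.1839, 0.1196]
orientation: [-1.571, -0.0, -1.099]
ft_force: [0.6, -0.8, 0.4]
finger_gap: 0.0179
```

```bash
python3 q.py
```

```text
[0.5687 0.1839 0.1196] [-1.5708 -0.     -1.0993] [ 0.62 -0.76  0.4 ] [-0.363 -0.35   0.199] 0.499
```

>>> {"fn": "play_rows", "kwargs": {"plan": [[[0,0,0,0,0.02,0,-1],[0,0,0,0,0.04,0,-1],[0,0,0,0,0.04,0,-1]]]}}

```text
clock: 12.55
position: [0.5687, 0.1839, 0.1196]
orientation: [-1.571, -0.0, -1.131]
ft_force: [1.6, -1.4, -0.4]
finger_gap: 0.0179
```

```bash
python3 q.py
```

```text
[0.5687 0.1839 0.1196] [-1.5708 -0.     -1.1311] [ 1.59 -1.44 -0.37] [-0.407 -0.391  0.198] 0.506
```

>>> {"fn": "play_rows", "kwargs": {"plan": [[[0,0,0,0,0.02,0,-1],[0,0,0,0,0.04,0,-1],[0,0,0,0,0.04,0,-1]]]}}

```text
clock: 12.8
position: [0.5687, 0.1839, 0.1196]
orientation: [-1.571, -0.0, -1.163]
ft_force: [1.8, -1.4, -1.6]
finger_gap: 0.0178
```

```bash
python3 q.py
```

```text
[0.5687 0.1839 0.1196] [-1.5708 -0.     -1.1625] [ 1.84 -1.41 -1.62] [-0.459 -0.397  0.133] 0.508
```

>>> {"fn": "play_rows", "kwargs": {"plan": [[[0,0.003,0,0,0.02,0,-1],[0,0.003,0,0,0.04,0,-1],[0,0.003,0,0,0.04,0,-1]]]}}

```text
clock: 13.05
position: [0.5688, 0.1839, 0.1196]
orientation: [-1.571, -0.0, -1.194]
ft_force: [0.5, -2.9, 4.4]
finger_gap: 0.0178
```

```bash
python3 q.py
```

```text
[0.5688 0.1839 0.1196] [-1.5706 -0.     -1.194 ] [ 0.48 -2.87  4.43] [-0.545 -0.054  0.175] 0.505
```

>>> {"fn": "play_rows", "kwargs": {"plan": [[[0,0,0,0,0.02,0,-1],[0,0,0,0,0.04,0,-1],[0,0,0,0,0.04,0,-1]]]}}

```text
clock: 13.3
position: [0.5688, 0.1839, 0.1195]
orientation: [-1.571, -0.0, -1.226]
ft_force: [-0.4, -2.4, 4.8]
finger_gap: 0.0179
```

```bash
python3 q.py
```

```text
[0.5688 0.1839 0.1195] [-1.5706e+00 -1.0000e-04 -1.2256e+00] [-0.36 -2.36  4.82] [-0.648 -0.017  0.159] 0.513
```

>>> {"fn": "play_rows", "kwargs": {"plan": [[[0,0,0,0,0.02,0,-1],[0,0,0,0,0.04,0,-1],[0,0,0,0,0.04,0,-1]]]}}

```text
clock: 13.55
position: [0.5688, 0.1839, 0.1195]
orientation: [-1.571, -0.0, -1.257]
ft_force: [0.4, -2.8, 5.6]
finger_gap: 0.0176
```

```bash
python3 q.py
```

```text
[0.5688 0.1839 0.1195] [-1.5706e+00 -1.0000e-04 -1.2569e+00] [ 0.38 -2.82  5.58] [-0.708 -0.108  0.176] 0.562
```

>>> {"fn": "play_rows", "kwargs": {"plan": [[[0,0,0,0,0.02,0,-1],[0,0,0,0,0.04,0,-1],[0,0,0,0,0.04,0,-1]]]}}

```text
clock: 13.8
position: [0.5688, 0.1839, 0.1196]
orientation: [-1.571, -0.0, -1.288]
ft_force: [1.0, -2.1, 5.8]
finger_gap: 0.0178
```

```bash
python3 q.py
```

```text
[0.5688 0.1839 0.1196] [-1.5706e+00 -2.0000e-04 -1.2881e+00] [ 0.97 -2.14  5.8 ] [-0.67  -0.101  0.324] 0.684
```

>>> {"fn": "play_rows", "kwargs": {"plan": [[[0,0,0,0,0.01,0,-1],[0,0,0,0,0.01,0,-1],[0,0,0,0,0.01,0,-1]]]}}

```text
clock: 14.05
position: [0.5688, 0.1838, 0.1195]
orientation: [-1.571, -0.0, -1.295]
ft_force: [0.4, -4.1, 5.7]
finger_gap: 0.0179
```

```bash
python3 q.py
```

```text
[0.5688 0.1838 0.1195] [-1.5706e+00 -2.0000e-04 -1.2950e+00] [ 0.38 -4.1   5.65] [-0.665 -0.113  0.363] 0.4
```

>>> {"fn": "play_rows", "kwargs": {"plan": [[[0,0,0,0,0.015,0,-1],[0,0,0,0,0.015,0,-1],[0,0,0,0,0.015,0,-1]]]}}

```text
clock: 14.3
position: [0.5688, 0.1838, 0.1195]
orientation: [-1.571, -0.0, -1.307]
ft_force: [1.1, -4.3, 4.7]
finger_gap: 0.0178
```

```bash
python3 q.py
```

```text
[0.5688 0.1838 0.1195] [-1.5706e+00 -2.0000e-04 -1.3069e+00] [ 1.05 -4.31  4.74] [-0.718 -0.114  0.41 ] 0.429
```

>>> {"fn": "play_rows", "kwargs": {"plan": [[[0.005,0,0,0,-0.04,0,-1],[0.005,0,0,0,-0.08,0,-1],[0.005,0,0,0,-0.08,0,-1]]]}}

```text
clock: 14.55
position: [0.5689, 0.1836, 0.1195]
orientation: [-1.571, 0.0, -1.243]
ft_force: [-0.6, -0.9, 5.3]
finger_gap: 0.0181
```

```bash
python3 q.py
```

```text
[0.5689 0.1836 0.1195] [-1.5705e+00  4.0000e-04 -1.2428e+00] [-0.64 -0.86  5.28] [-0.118  0.054  0.045] -0.691
```

Relaxed. Now I'll open the jaws and withdraw straight up. The fingers straddle a bar 70 mm long and the pads are only 32 mm wide, so this is clear.

>>> {"fn": "play_rows", "kwargs": {"plan": [[[0,0,0,0,0,0,-0.3],[0,0,0,0,0,0,-0.3],[0,0,0,0,0,0,0],[0,0,0,0,0,0,0],[0,0,0,0,0,0,0],[0,0,0,0,0,0,0]]]}}

```text
clock: 15.05
position: [0.5687, 0.1834, 0.1192]
orientation: [-1.571, 0.0, -1.244]
ft_force: [-0.4, -0.8, 0.4]
finger_gap: 0.0456
```

>>> {"fn": "play_rows", "kwargs": {"plan": [[[0,-0.15,0,0,0,0,0],[0,-0.4,0,0,0,0,0],[0,-0.7,0,0,0,0,0],[0,-1,0,0,0,0,0],[0,-1,0,0,0,0,0]]]}}

```text
clock: 15.47
position: [0.5714, 0.1842, 0.2251]
orientation: [-1.563, -0.0, -1.244]
ft_force: [0.5, 0.2, 1.7]
finger_gap: 0.0455
```

>>> {"fn": "play_rows", "kwargs": {"plan": [[[0.4,-0.1,0,0,0,0,0],[0.8,-0.2,0,0,0,0,0],[1,-0.2,0,0,0,0,0],[1,-0.2,0,0,0,0,0],[1,-0.2,0,0,0,0,0]]]}}

```text
clock: 15.88
position: [0.601, 0.0879, 0.239]
orientation: [-1.571, 0.0, -1.245]
ft_force: [0.4, -0.3, -0.1]
finger_gap: 0.0458
```

```bash
python3 q.py
python3 - <<'E'
from h import *
snap('wrist','w3');snap('top','t2');snap('scene','s2')
f=np.load('pics/w3.npz');q=f['p'].astype(int);d=f['d']
m=(q[...,0]>110)&(q[...,1]<70)&(q[...,2]<70);m[225:]=0
T=np.array([world(f,u,v) for v,u in zip(*np.nonzero(m&(d>0)))]);T=T[abs(T[:,1]-.18)<.06]
print(len(T),np.percentile(T,[2,50,98],axis=0));U=T[T[:,2]>.135]
print(cv2.minAreaRect(U[:,:2].astype(np.float32)))
for n in 'ts':
  g='top0' if n=='t' else 'scene0'
b=cv2.imread('pics/s2.png')
a=cv2.imread('pics/w3.png')
cv2.imwrite('pics/fin.png',np.vstack([cv2.resize(b[90:215,280:440],(640,500)),cv2.resize(a[60:260,100:420],(640,400))])[:, :].copy() if 0 else np.hstack([cv2.resize(b[90:215,290:410],(384,400)),a[:, 60:460]]))
E
```

```text
[0.601  0.0879 0.239 ] [-1.5710e+00  1.0000e-04 -1.2454e+00] [ 0.43 -0.33 -0.11] [ 0.027  0.023 -0.027] -0.235
1041 [[0.55205587 0.14057743 0.13329937]
 [0.57279221 0.18390202 0.14463266]
 [0.62326764 0.19631388 0.32101929]]
((0.587895393371582, 0.15722011029720306), (0.05261031910777092, 0.08221810311079025), 22.94947624206543)
```

View pics/fin.png

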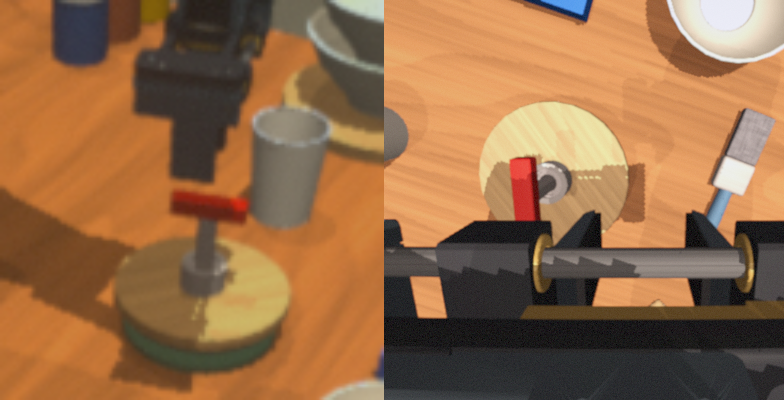

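The picture shows the key upright in the hub, released, with the gripper clear. The bar top reads 0.1446 m; with the −1.3 mm bias I saw on the earlier reading, that makes 0.146 m, as expected fully home. One check of the beaker and vase, then I hand in.

Run:
```python
from h import *
a=np.load('pics/top0.npz')['p'].astype(int);b=np.load('pics/t2.npz')['p'].astype(int)
for n,(u,v) in dict(beaker=(155,200),vase=(497,196)).items(): print(n,np.abs(a-b)[v-22:v+22,u-22:u+22].mean())
print(bot.finish_job())
```

```text
beaker 13.711776859504132
vase 12.115530303030303
the job is handed in; nothing more can be done
None
```

Run:
```python
import numpy as np,cv2
a=cv2.imread('pics/top0.png',0).astype(np.float32);b=cv2.imread('pics/t2.png',0).astype(np.float32)
for n,(u,v) in dict(beaker=(158,203),vase=(497,196),bluetray=(217,112)).items():
    s=np.s_[v-25:v+25,u-25:u+25];print(n,cv2.phaseCorrelate(a[s].copy(),b[s].copy()),a[s].mean(),b[s].mean())
```

```text
beaker ((0.019520553378210792, 0.005219938847471184), 0.9942950064659118) 90.804 104.7804
vase ((-0.03689706677036142, -0.01823959642776174), 0.9913715314865112) 85.5676 98.8988
bluetray ((-2.7862452291860826, 5.670963893056911), 0.10224513053894042) 71.8812 74.2092
```

The job is handed in, after about 16 s of robot time. The red key is standing in the screw with the gripper clear of it.

- **Seating:** I took the large red key from the stand and lowered it into the hub. Under light pressure, roughly 5 N, it dropped into the hexagon after a few degrees of turning. It came to a firm stop with the tool at 0.1195 m, against 0.1196 m computed for fully home. That last press reached about 11 N, more than the 3 to 8 N you named for the search.
- **Tightening:** I then turned it clockwise by about 0.92 rad, including play. The torque ran steady near 0.18 N m, then rose at the stop to 0.41 N m. I eased it back to about zero and let go.
- **Last checks:** The final picture shows the key upright. Its bar top read 0.1446 m, or 0.146 m after allowing for the camera's earlier 1.3 mm low reading; fully home is 0.146 m.
- **Beaker and vase:** A plain brightness comparison of the top pictures was inconclusive because the lighting had changed. An image-alignment check, run only after handing in, showed both moved less than 0.05 pixel.
- **One odd result:** The same alignment check on the blue tray, used as a reference, gave no usable match (score 0.10). I did not look into it further; the arm did not go near the tray.

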